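# Square a tile up in the corner of the decorating board

### The arm

A 6-joint arm with a two-finger parallel gripper is mounted at the origin on the work surface. World frame = base frame: x ahead of the robot, y to its left, z up, the work surface at z = 0. Lengths are in m, angles in rad, forces in N, time in s.
With the tool pointing down it reaches from about 0.25 to 0.775 m from the base axis. Payload 4 kg.
Tool frame: the origin (TCP) lies midway between the tips of the shut fingers; the grasp point (between the pads) lies 19 mm behind it; z points along the fingers, y is the direction in which the jaws open and shut (so a half turn about z gives the same grasp; the last joint's range is limited). The gripper opens to 94 mm and grips with 3 to 60 N. Pads are 16 mm wide; open, the fingers measure 119 mm over their backs; the gripper's body (75 mm by 177 mm) begins 78 mm behind the grasp point.
Start: joints at [-1.283, 0.087, 1.371, -0, 1.684, -0.103], TCP at [0.21, -0.509, 0.206] pointing down, gripper open.
Joint ranges: [-3.1, 3.1], [-0.76, 2.03], [0.27, 2.55], [-1.08, 4.22], [0.17, 2.65], [-2.57, 2.57]. Speed limits (rad/s): [2.79, 2.79, 3.14, 3.14, 3.14, 3.14].

### API

Orientations are given as [roll, pitch, yaw] about the fixed x, y, z axes, in that order (R = Rz(yaw) Ry(pitch) Rx(roll)).
In Python, from bench import robot gives the robot as it stands.
- The arm moves only by the tool carry_out, never from a script. Its argument "deltas" is text: rows parted by semicolons, each of 7 numbers parted by spaces: the shift along the tool's x, y, z in mm, then the turn, a rotation vector about the tool's x, y, z in rad, then the closure, from 0 (fully open) to 1 (shut). A call has exactly 8 rows; each row is the pose to reach, as a shift and turn from the pose commanded when the call began, along the tool's axes at that moment; what a row does not reach only later rows make up. A row lasts 1/12 s, in which the tool goes at most 41.7 mm and 7.16 degrees, less where a joint would pass 70% of its speed; a pose out of reach is approached as far as the arm can. A call with a gripper value outside its range is refused whole. The fingers move at their own pace and stop on an object; the grip force is fixed at half the most. Time passes only in rows, so rows that repeat a pose let the fingers close, or fill a call up. It gives the time, the measured TCP pose, the force and the opening at its end, in the units of the state.
- robot.get_obs(): the state, without advancing time (a new reading comes with each control period).
- robot.snapshot(name): name is "side" or "top"; returns a dict with "pixels" (384x512x3 uint8, red, green, blue), "range_z" (384x512 float32, m along the optical axis (not along the pixel's ray), 0 where there is no reading), "camera_matrix" (3x3 intrinsics, pixels), "rvec" (rotation vector, rad) and "tvec" (3), from world to camera coordinates, as OpenCV has them. Camera axes: x right, y down, z forward; pixel columns grow to the right and rows downward; lengths in m; the calibration is good to about 2 mm. A picture is of the moment at which its call begins.
- robot.close_job(): hands the job in, once; it reports no verdict.
Trained networks look in a picture, given as the dict that the camera call returned (one of the last four; its "shot" number tells which), for a name from the list of things; names that differ only in an ending like _2 or _b are one class to them, and where a whole thing is asked for, a point or a joint stands for the part that bears it (a point fixed in the world has none). Each returns a list of dicts, best first, with "p" (0 to 1); they miss things now and then, are a little off and sometimes report something else, mostly with a low value. They report only what shows in the picture. A call takes as long as a camera call. They do not tell look-alikes from the thing itself.
- robot.look_for(picture, thing): "at" ([x, y, z] in m, in the coordinates of the camera as it stood for that picture, good to about 4 mm: the middle of the surface that is visible of it).
- robot.place_of(picture, thing): "at" ([x, y, z] in m, in the coordinates of the camera as it stood for that picture, good to about 4 mm: a listed point, or the origin of a listed thing).
The state is a dict: "time": time; "joint_positions": joint angles; "qvel": joint speeds; "joint_torque": joint torques, N m; "tool_pos": TCP position; "ee_rot": TCP orientation; "wrist_force": force on the tool from outside, world axes, zero at the start; "wrist_torque": the same for the moment, N m; "width": finger opening in m.
Only numpy, scipy, OpenCV 4.12 (cv2) and the standard library are available. Lean on these libraries where they do the work, as an engineer would, in place of code of your own. Each camera call takes 0.05 s, during which the arm holds its last target.

### The job

With the fingertips, push the terracotta tile along the squaring board until it sits flat and flush against both dark wooden fences, fully home in the corner where they meet, ready for stencilling. Only slide the tile: do not lift it or tip it up, leave it lying there untouched, and do not disturb the small jar, the wooden stamp, the mug or the bottle.

Things in the scene. Friction and masses are not known exactly. Their poses are not given: they have to be found in the camera images.
- board: Plywood squaring board 340 x 340 mm, 12 mm thick, fixed on the bench; place and yaw differ each time. Origin: centre of its underside, z up. Two dark wooden fences, 18 mm wide, 20 mm above the board's top, run along its +x and +y edges; inner faces at x = 150 and y = 150 mm. The -x and -y edges are open. The fences meet on the side away from the robot (far left to far right).
- inner_corner (a point): Point where the inner faces of the two fences meet, at the level of the board's top surface; in the board's frame at (150, 150, 12) mm. Axes as the board's.
- tile: Loose square terracotta tile 100 x 100 x 14 mm, 0.2 to 0.4 kg, white square and blue ring on top. Origin: centre of its underside; x, y square to its sides. Starts flat on the board, centre 50 to 95 mm short of home along each board axis, turned up to 0.4 rad from the board. Home: centre at (100, 100) mm in the board's frame, any of its sides to the fences.
- jar: Small glass jar with a blue cap, 48 mm across, 58 mm tall, standing loose on the board near the open end of one fence (the stamp is near the other's). Origin: centre of its underside. Leave alone.
- stamp: Small turned wooden stamp with a knob handle, 40 mm across the foot, 56 mm tall, standing loose on the board near the open end of the other fence. Origin: centre of its underside. Leave alone.
- mug: Terracotta mug, 76 mm across, 85 mm tall, standing on the bench to one side of the board. Origin: centre of its underside. Leave alone.
- bottle: White plastic bottle with a green band and a red cap, 60 mm across, 150 mm tall, standing on the bench on the other side of the board from the mug. Origin: centre of its underside. Leave alone.
Mind the look-alikes: they are no part of the job. What is meant by the tile is not purple, and is the smaller of those in its own colour.

How it is judged:
At the end, for the whole second after the job is handed in: The tile lies flat, face up and at rest on the board with its centre within 3 mm of home along each fence direction and its sides within 0.04 rad of the fences; the jar, stamp, mug and bottle are within 15 mm of where they started (x of tile in the frame of board between 0.097 and 0.103 m and y of tile in the frame of board between 0.097 and 0.103 m and z of tile in the frame of board between 0.009 and 0.015 m and (angle between the x axis of tile and the x axis of board, either way round below 0.04 rad or angle between the x axis of tile and the y axis of board, either way round below 0.04 rad) and angle between tile's own z axis and vertical below 0.03 rad and linear speed of tile below 0.01 m/s and distance of each of jar, stamp, mug, bottle from where it was at the start of the episode below 0.015 m); the robot touches nothing.
It fails at once if the tile is lifted off the board (more than 8 mm) (z of tile in the frame of board above 0.02 m).
It fails at once if the tile is tipped up (more than 0.2 rad) (angle between tile's own z axis and vertical above 0.2 rad).
It fails at once if the jar or the stamp is moved more than 15 mm or knocked over (distance of any of jar, stamp from where it was at the start of the episode above 0.015 m or angle between any of jar, stamp's own z axis and vertical above 0.4 rad).
It fails at once if the mug or the bottle is moved more than 15 mm or knocked over (distance of any of mug, bottle from where it was at the start of the episode above 0.015 m or angle between any of mug, bottle's own z axis and vertical above 0.4 rad).
It also fails if it takes over 48 s, if anything falls off the work surface, if the arm or the gripper's body presses on something with over 40 N, if the wrist force passes 120 N, or if a joint passes its speed limit or range.

## Working session

There is one attempt and no reset: what is moved stays moved. The work goes in short steps, Python scripts to look and compute and a tool call to move; the robot and the scene stay as the last step left them, time stands still between calls to the robot, and variables do not carry over. Pictures are saved under pics/ and viewed, and the job is handed in when it is done.

Besides the shell and the picture viewer there is one more tool, called after "Call:" as name(argument=value, ...), one argument or row to a line, values as JSON. carry_out: Moves the arm, as the interface text tells. Its arguments: {"type":"object","properties":{"deltas":{"type":"string"}},"required":["deltas"]}

```bash
ls; mkdir -p pics; cat > h.py <<'E'
import numpy as np, cv2
from bench import robot
def cam2w(s,p):
    R,_=cv2.Rodrigues(np.array(s["rvec"],float)); return R.T@(np.array(p,float)-np.array(s["tvec"],float).ravel())
def w2px(s,p):
    q,_=cv2.projectPoints(np.array(p,float).reshape(-1,3),np.array(s["rvec"],float),np.array(s["tvec"],float),np.array(s["camera_matrix"],float),None); return q.reshape(-1,2)
def cloud(s):
    z=s["range_z"];K=np.array(s["camera_matrix"]);v,u=np.mgrid[:z.shape[0],:z.shape[1]]
    P=np.stack([(u-K[0,2])/K[0,0]*z,(v-K[1,2])/K[1,1]*z,z],-1)
    R,_=cv2.Rodrigues(np.array(s["rvec"],float)); W=(P-np.array(s["tvec"]).ravel())@R; W[z==0]=np.nan; return W
def ray(s,u,v,h):
    K=np.array(s["camera_matrix"]);R,_=cv2.Rodrigues(np.array(s["rvec"],float));t=np.array(s["tvec"],float).ravel()
    C=-R.T@t; d=R.T@np.array([(u-K[0,2])/K[0,0],(v-K[1,2])/K[1,1],1]); return C+d*(h-C[2])/d[2]
E
python3 - <<'E'
from h import *
import pickle
for n in("top","side"):
    s=robot.snapshot(n); cv2.imwrite(f"pics/{n}0.png",s["pixels"][:,:,::-1]); pickle.dump(s,open(f"{n}0.pkl","wb"))
    for t in("board","inner_corner","tile","jar","stamp","mug","bottle"):
        for d in robot.place_of(s,t)[:3]: print(n,t,round(d["p"],2),cam2w(s,d["at"]).round(3),w2px(s,cam2w(s,d["at"])).round(0).tolist())
print(robot.get_obs())
E
```

```text
pics
top board 0.8 [ 0.563 -0.034 -0.   ] [[270.0, 197.0]]
top tile 0.76 [ 0.571  0.297 -0.003] [[157.0, 197.0]]
top tile 0.73 [ 0.621 -0.406 -0.002] [[395.0, 175.0]]
top tile 0.61 [ 0.607 -0.013  0.011] [[263.0, 182.0]]
top jar 0.63 [ 0.606 -0.204  0.008] [[328.0, 181.0]]
top stamp 0.65 [0.462 0.119 0.014] [[218.0, 233.0]]
top mug 0.71 [ 0.578  0.452 -0.001] [[104.0, 195.0]]
top mug 0.62 [ 0.566 -0.034  0.002] [[270.0, 196.0]]
top bottle 0.63 [ 0.437 -0.418 -0.007] [[401.0, 237.0]]
side board 0.68 [ 0.565 -0.033  0.003] [[279.0, 187.0]]
side inner_corner 0.6 [0.754 0.053 0.011] [[204.0, 186.0]]
side tile 0.77 [ 0.628 -0.408 -0.001] [[303.0, 124.0]]
side tile 0.72 [0.568 0.297 0.003] [[223.0, 265.0]]
side tile 0.57 [ 0.605 -0.015  0.014] [[263.0, 184.0]]
side jar 0.76 [ 0.612 -0.202  0.013] [[285.0, 151.0]]
side stamp 0.8 [0.467 0.121 0.009] [[292.0, 228.0]]
side mug 0.59 [0.574 0.454 0.003] [[184.0, 315.0]]
side bottle 0.77 [ 0.434 -0.416  0.   ] [[360.0, 133.0]]
{'time': 0.8, 'joint_positions': array([-1.28310302e+00,  8.71121707e-02,  1.37067473e+00,  2.47281676e-05,
        1.68359234e+00, -1.03120605e-01]), 'qvel': array([ 9.67660971e-05,  6.21451941e-04,  3.41929423e-04, -1.89949059e-03,
       -4.12863458e-04,  1.12480471e-03]), 'joint_torque': array([-1.00638510e-03, -3.39991522e+01, -3.02580428e+01,  7.15680839e-02,
        2.34301487e-02, -2.72936276e-06]), 'tool_pos': array([ 0.20951864, -0.50855872,  0.20556677]), 'ee_rot': array([ 3.14137785e+00, -2.47194577e-06,  3.90816701e-01]), 'wrist_force': array([-0.4541421 , -0.16487385, -1.15394254]), 'wrist_torque': array([-0.01039533, -0.02000044, -0.02875038]), 'width': 0.09409300515381741}
```

View pictures.

View pics/top0.png

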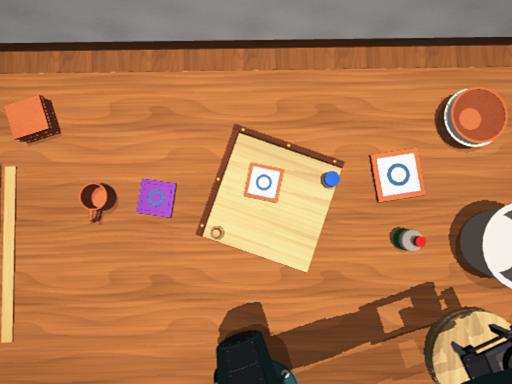

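View pics/side0.png

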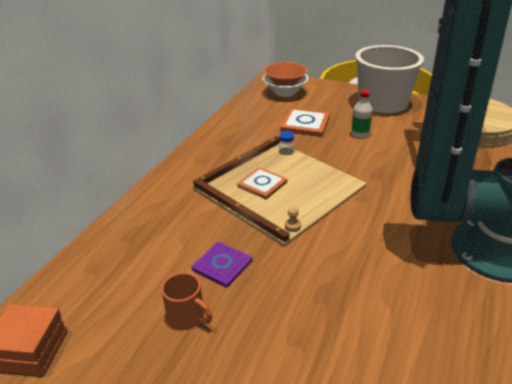

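Tile candidates in the top view: the purple one at (157,197), a larger terracotta one at (398,175), and the smaller terracotta one on the board at (263,182). The one on the board fits: it isn't purple and is the smaller of the two terracotta tiles. I'll confirm it in a crop and measure it.

```bash
python3 - <<'E'
from h import *
import pickle
s=pickle.load(open("top0.pkl","rb"))
im=s["pixels"]
c=im[115:280,190:440]; cv2.imwrite("pics/crop0.png",cv2.resize(c[:,:,::-1],None,fx=3.2,fy=3.2,interpolation=cv2.INTER_CUBIC))
W=cloud(s); z=W[...,2]
print("z board/tile",W[182,263],W[220,250],W[130,238], "cam",cam2w(s,[0,0,0]))
# fence mask: dark pixels with height .02-.045
hsv=cv2.cvtColor(im,cv2.COLOR_RGB2HSV)
box=np.zeros(z.shape,bool); box[115:280,190:350]=1
f=box&(hsv[...,2]<110)
print(f.sum(), np.nanmedian(z[f]))
# tile mask: white region + blue + terracotta inside
H,S,V=[hsv[...,i].astype(int) for i in range(3)]
tm=np.zeros(z.shape,bool); tm[155:210,238:292]=1
wood=im[225,255]; print("wood",wood,"edge",im[182,247:252].tolist())
d=np.abs(im.astype(int)-np.median(im[215:235,240:270].reshape(-1,3),0)).sum(-1)
t=(tm&(d>70)).astype(np.uint8)
n,l,st,_=cv2.connectedComponentsWithStats(t); k=1+st[1:,4].argmax(); t=(l==k).astype(np.uint8)
cs,_=cv2.findContours(t,cv2.RETR_EXTERNAL,cv2.CHAIN_APPROX_NONE)
pts=np.array([ray(s,u,v,.026)[:2] for u,v in cs[0][:,0]])
r=cv2.minAreaRect(pts.astype(np.float32)); print("tile",r)
# board outline
pb=(box&(((d<90))|f|(t>0))).astype(np.uint8)
E
```

```text
z board/tile [ 0.60626399 -0.01314267  0.02473864] [0.49766696 0.0265722  0.0103389 ] [0.75789933 0.05604212 0.0314942 ] cam [0.51109728 0.01687873 1.25040819]
322 0.029879043356767575
wood [248 226 156] edge [[240, 127, 75], [238, 126, 72], [241, 172, 145], [246, 242, 248], [249, 253, 255]]
tile ((0.6056712865829468, -0.014372490346431732), (0.10410899668931961, 0.10232114791870117), 76.8785400390625)
```

View pics/crop0.png

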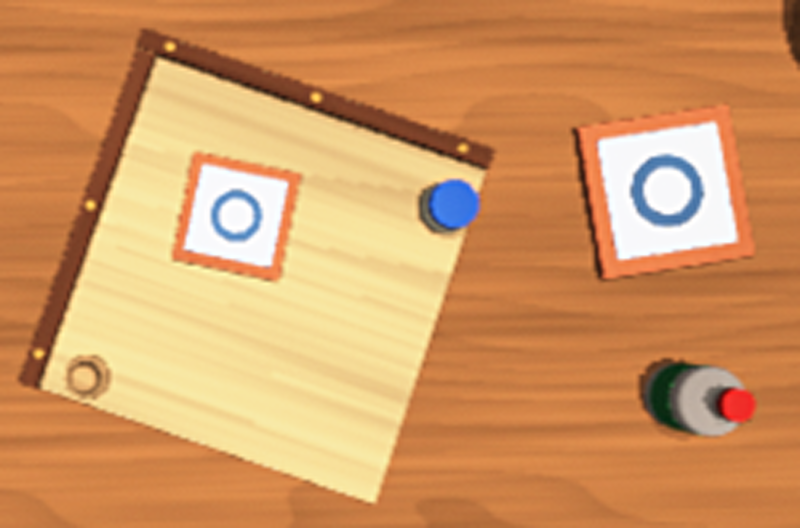

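```bash
cat > board.py <<'E'
from h import *
def board(s):
    im=s["pixels"]; hsv=cv2.cvtColor(im,cv2.COLOR_RGB2HSV)
    box=np.zeros(im.shape[:2],bool); box[115:280,190:352]=1
    # light wood: high V, low-ish S compared with bench
    m=(box&(im[...,2]>im[...,0].astype(int)*0.52)&(im[...,0]>200)).astype(np.uint8)
    m=cv2.morphologyEx(m,cv2.MORPH_CLOSE,np.ones((3,3),np.uint8))
    cs,_=cv2.findContours(m,cv2.RETR_EXTERNAL,cv2.CHAIN_APPROX_NONE)
    c=max(cs,key=cv2.contourArea)
    P=np.array([ray(s,u,v,.012)[:2] for u,v in c[:,0]]); return m,P
def lines(P,c0,yaw):
    out={}
    for k in range(2):pass
    R=np.array([[np.cos(yaw),np.sin(yaw)],[-np.sin(yaw),np.cos(yaw)]])
    Q=(P-c0)@R.T
    return Q
E
python3 - <<'E'
from board import *
import pickle
s=pickle.load(open("top0.pkl","rb"))
m,P=board(s); cv2.imwrite("pics/m0.png",m*255)
print(cv2.minAreaRect(P.astype(np.float32)))
c0=np.array([.563,-.034]);yaw=-.33
for it in range(4):
    Q=lines(P,c0,yaw)
    a=[]
    for ax,val in((0,.15),(1,.15),(0,-.17),(1,-.17)):
        o=1-ax; k=(np.abs(Q[:,ax]-val)<.012)&(Q[:,o]>-.10)&(Q[:,o]<.10)
        f=np.polyfit(Q[k,o],Q[k,ax],1); r=Q[k,ax]-np.polyval(f,Q[k,o]); k2=np.abs(r)<.003
        f=np.polyfit(Q[k,o][k2],Q[k,ax][k2],1); a.append((f[1]-val, f[0]*(-1 if ax==0 else 1), k2.sum(), r.std()))
    print(np.round(a,4).tolist(), c0.round(4),round(yaw,4))
    # update from inner faces
    d=np.array([a[0][0],a[1][0]]); yaw2=yaw+np.mean([a[0][1],a[1][1]])
    c,sn=np.cos(yaw),np.sin(yaw); c0=c0+np.array([c*d[0]-sn*d[1],sn*d[0]+c*d[1]]); yaw=yaw2
print(c0,yaw)
c,sn=np.cos(yaw),np.sin(yaw);print("corner",c0+[c*.15-sn*.15,sn*.15+c*.15])
E
```

```text
((0.549409806728363, -0.03903035819530487), (0.31905069947242737, 0.31839311122894287), 69.68233489990234)
[[-0.0035, -0.0246, 64.0, 0.001], [-0.0019, -0.0263, 64.0, 0.0009], [0.0011, -0.0256, 65.0, 0.0008], [0.0034, -0.0208, 61.0, 0.0014]] [ 0.563 -0.034] -0.33
[[-0.0001, 0.0014, 64.0, 0.001], [0.0, -0.0009, 64.0, 0.0009], [0.0047, -0.0009, 65.0, 0.0008], [0.0054, 0.0039, 63.0, 0.0012]] [ 0.559  -0.0347] -0.3554
[[-0.0, 0.0012, 64.0, 0.001], [0.0, -0.0012, 64.0, 0.0009], [0.0048, -0.0012, 65.0, 0.0008], [0.0054, 0.0036, 63.0, 0.0012]] [ 0.5589 -0.0346] -0.3551
[[-0.0, 0.0012, 64.0, 0.001], [0.0, -0.0012, 64.0, 0.0009], [0.0048, -0.0012, 65.0, 0.0008], [0.0054, 0.0036, 63.0, 0.0012]] [ 0.5589 -0.0346] -0.3551
[ 0.55893256 -0.03459236] -0.3551487574778419
corner [0.75173126 0.05388738]
```

```bash
sed -n 1,3p board.py >/dev/null; python3 - <<'E'
import cv2;m=cv2.imread("pics/m0.png");cv2.imwrite("pics/m0c.png",cv2.resize(m[115:280,190:352],None,fx=3,fy=3))
E
```

```text
(no output)
```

View pics/m0c.png

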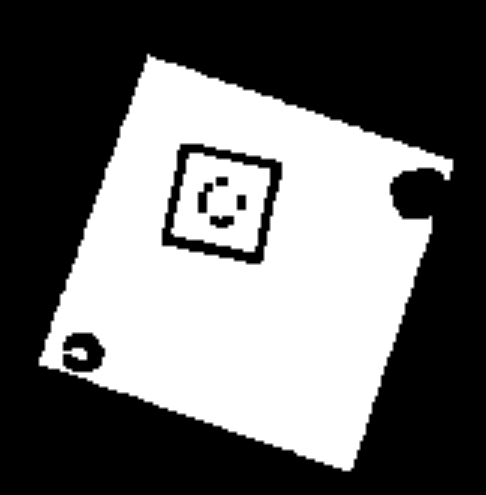

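Confirmed in the crop: the tile meant is at crop (237,215), with a terracotta rim and lying on the board. The fences meet at crop (150,45), the jar is at (452,205) and the stamp at (88,377).

Plan: push +y with two partly open fingertips, then push +x.

```bash
cat >> h.py <<'E'
from scipy.spatial.transform import Rotation as Ro
C0=np.array([.5621,-.0329]);YB=-.355
def b2w(x,y): 
    c,s=np.cos(YB),np.sin(YB); return C0+np.array([c*x-s*y,s*x+c*y])
def w2b(X,Y):
    c,s=np.cos(YB),np.sin(YB); d=np.array([X,Y])-C0; return np.array([c*d[0]+s*d[1],-s*d[0]+c*d[1]])
def delta(p0,e0,p1,e1):
    A=Ro.from_euler("xyz",e0);B=Ro.from_euler("xyz",e1)
    return (A.inv().apply(np.array(p1)-p0)*1000).round(1),(A.inv()*B).as_rotvec().round(3)
E
python3 - <<'E'
from h import *
o=robot.get_obs(); p,e=o["tool_pos"],o["ee_rot"]; print(o["time"])
t=b2w(.040,-.050); print(t)
print(delta(p,e,[*t,.16],[np.pi,0,YB+np.pi/2]))
E
```

```text
0.8
[ 0.58222634 -0.09368594]
(array([ 502.6, -241.6,   45.5]), array([ 0.   ,  0.   , -0.825]))
```

Call:
carry_out(
  deltas="36 -17 0 0 0 -0.06 0.45; 72 -34.5 0 0 0 -0.12 0.45; 108 -52 0 0 0 -0.18 0.45; 144 -69 0 0 0 -0.24 0.45; 180 -86 0 0 0 -0.3 0.45; 215 -103.5 0 0 0 -0.36 0.45; 251 -121 0 0 0 -0.42 0.45; 287 -138 0 0 0 -0.48 0.45",
)

```text
time: 1.47
tool_pos: [0.4233, -0.27, 0.2058]
ee_rot: [3.141, 0.0, 0.874]
wrist_force: [1.2, -0.0, -0.4]
width: 0.0518
```

```bash
python3 - <<'E'
from h import *
o=robot.get_obs(); p,e=o["tool_pos"],o["ee_rot"]; print(o["time"],p,e,o["width"],o["joint_positions"])
A=Ro.from_euler("xyz",[np.pi,0,.3908]); P=np.array([.2095,-.5086,.2056])+A.apply([.287,-.138,0]); print("cmd",P)
t=b2w(.040,-.050)
print(delta(P,[np.pi,0,.3908+.48],[*t,.10],[np.pi,0,YB+np.pi/2]))
E
```

```text
1.4667 [ 0.42325487 -0.2699773   0.20580979] [3.14069098e+00 4.79097941e-05 8.73563210e-01] 0.05179330365871708 [-6.80732208e-01 -2.07910833e-02  1.48126079e+00 -6.31587816e-05
  1.68022218e+00  1.64939612e-02]
cmd [ 0.42229343 -0.27167816  0.2056    ]
(array([239.2,   7.7, 105.6]), array([ 0.   ,  0.   , -0.345]))
```

Call:
carry_out(
  deltas="36 1 0 0 0 -0.06 0.45; 72 2 0 0 0 -0.12 0.45; 108 3 5 0 0 -0.18 0.45; 144 4.5 20 0 0 -0.24 0.45; 180 6 40 0 0 -0.3 0.45; 215 7 60 0 0 -0.345 0.45; 239 8 85 0 0 -0.345 0.45; 239 8 106 0 0 -0.345 0.45",
)

```text
time: 2.13
tool_pos: [0.5846, -0.0899, 0.0978]
ee_rot: [3.141, -0.002, 1.221]
wrist_force: [1.0, -0.1, -0.3]
width: 0.0516
```

```bash
python3 - <<'E'
from h import *
o=robot.get_obs(); p,e=o["tool_pos"],o["ee_rot"]; print(o["time"],p,e,o["width"],w2b(*p[:2]), o["wrist_force"])
s=robot.snapshot("top");cv2.imwrite("pics/t1.png",cv2.resize(s["pixels"][90:300,170:440,::-1],None,fx=2.9,fy=2.8,interpolation=cv2.INTER_CUBIC))
s=robot.snapshot("side");cv2.imwrite("pics/s1.png",cv2.resize(s["pixels"][90:260,170:400,::-1],None,fx=3,fy=3,interpolation=cv2.INTER_CUBIC))
E
```

```text
2.1333 [ 0.58463385 -0.08989281  0.09776779] [ 3.14142033e+00 -2.10803571e-03  1.22083454e+00] 0.051581121849480244 [ 0.04093894 -0.04560656] [ 0.99184548 -0.11697067 -0.32360066]
```

View pics/t1.png

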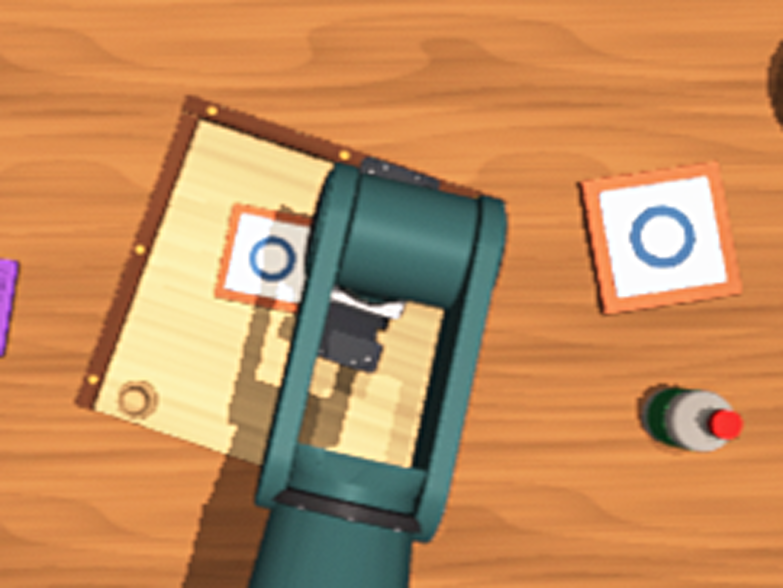

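View pics/s1.png

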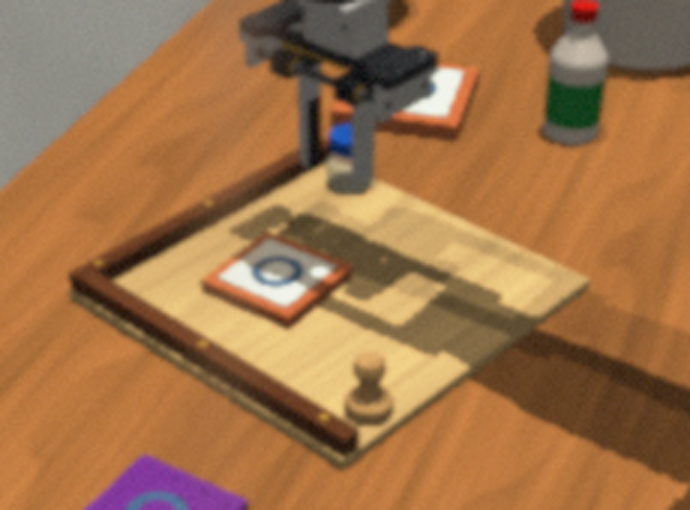

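Call:
carry_out(
  deltas="0 0 20 0 0 0 0.45; 0 0 40 0 0 0 0.45; 0 0 60 0 0 0 0.45; 0 0 72 0 0 0 0.45; 0 0 80 0 0 0 0.45; 0 0 80 0 0 0 0.45; 0 0 80 0 0 0 0.45; 0 0 80 0 0 0 0.45",
)

```text
time: 2.9
tool_pos: [0.5835, -0.0945, 0.0212]
ee_rot: [3.139, -0.0, 1.215]
wrist_force: [-0.3, -0.3, 0.3]
width: 0.0517
```

```bash
python3 - <<'E'
from h import *
o=robot.get_obs(); p,e=o["tool_pos"],o["ee_rot"]; print(o["time"],p,e,o["width"],w2b(*p[:2]), o["wrist_force"])
s=robot.snapshot("side");cv2.imwrite("pics/s2.png",cv2.resize(s["pixels"][90:260,170:400,::-1],None,fx=3,fy=3,interpolation=cv2.INTER_CUBIC))
E
```

```text
2.9 [ 0.58350265 -0.09449744  0.02123212] [ 3.13863254e+00 -2.41802898e-04  1.21546711e+00] 0.0516839062630271 [ 0.0414788  -0.05031727] [-0.34479878 -0.29566685  0.2658175 ]
```

View pics/s2.png

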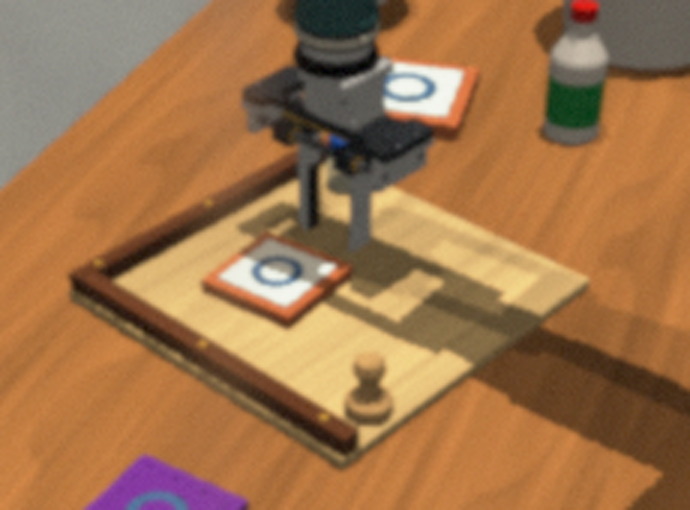

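Call:
carry_out(
  deltas="4 0 3 0 0 0 0.45; 12 0 3 0 0 0 0.45; 22 0 3 0 0 0 0.45; 32 0 3 0 0 0 0.45; 42 0 3 0 0 0 0.45; 52 0 3 0 0 0 0.45; 62 0 3 0 0 0 0.45; 72 0 3 0 0 0 0.45",
)

```text
time: 3.62
tool_pos: [0.608, -0.0256, 0.0167]
ee_rot: [3.141, 0.0, 1.216]
wrist_force: [-1.7, -2.1, 0.9]
width: 0.0515
```

```bash
python3 - <<'E'
from h import *
o=robot.get_obs(); p,e=o["tool_pos"],o["ee_rot"]; print(o["time"],p,e,o["width"],w2b(*p[:2]), o["wrist_force"])
s=robot.snapshot("side");cv2.imwrite("pics/s3.png",cv2.resize(s["pixels"][90:260,170:400,::-1],None,fx=3,fy=3,interpolation=cv2.INTER_CUBIC))
E
```

```text
3.6167 [ 0.60799696 -0.02556282  0.01666671] [3.14091196e+00 4.20383376e-04 1.21610006e+00] 0.051456409217850115 [0.04048479 0.02283302] [-1.70542889 -2.11127433  0.87893461]
```

View pics/s3.png

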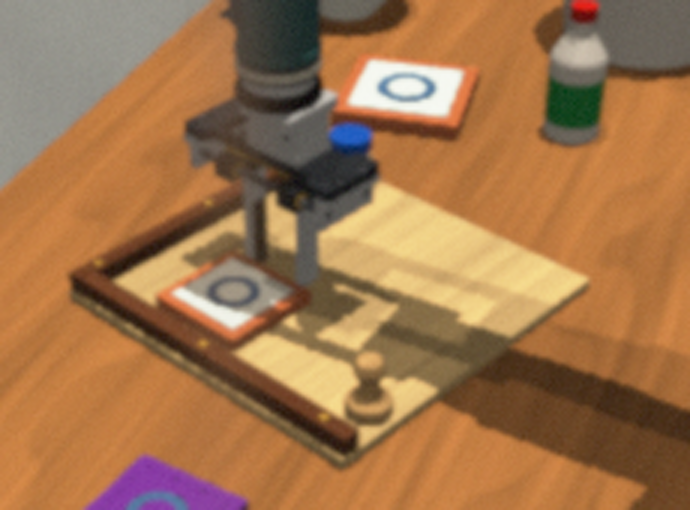

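Call:
carry_out(
  deltas="6 0 0 0 0 0 0.45; 11 0 0 0 0 0 0.45; 14 0 0 0 0 0 0.45; 16 0 0 0 0 0 0.45; 17 0 0 0 0 0 0.45; 18 0 0 0 0 0 0.45; 18.5 0 0 0 0 0 0.45; 19 0 0 0 0 0 0.45",
)

```text
time: 4.33
tool_pos: [0.6137, -0.0098, 0.0165]
ee_rot: [3.142, 0.002, 1.215]
wrist_force: [-2.6, -5.2, 2.5]
width: 0.0516
```

```bash
python3 - <<'E'
from h import *
o=robot.get_obs(); p,e=o["tool_pos"],o["ee_rot"]; print(o["time"],p,e,o["width"],w2b(*p[:2]), o["wrist_force"])
s=robot.snapshot("side");cv2.imwrite("pics/s4.png",cv2.resize(s["pixels"][90:260,170:400,::-1],None,fx=3,fy=3,interpolation=cv2.INTER_CUBIC))
E
```

```text
4.3333 [ 0.61368029 -0.00984784  0.01653441] [3.14158879e+00 2.18513857e-03 1.21539361e+00] 0.051572468118303655 [0.04035137 0.03954359] [-2.63625048 -5.22619213  2.46140608]
```

View pics/s4.png

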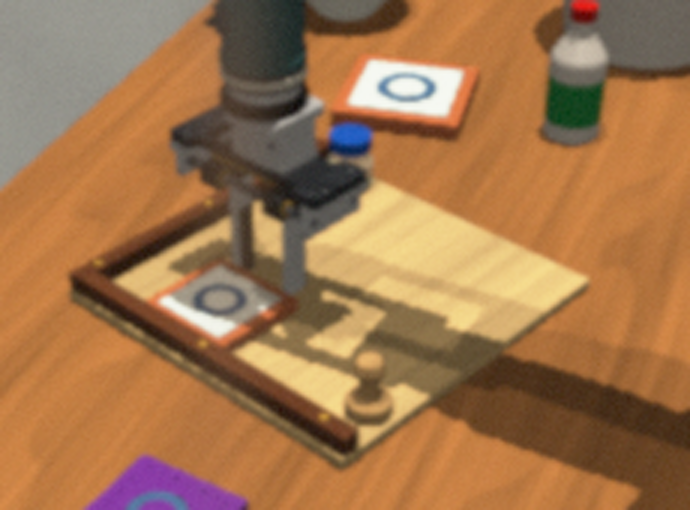

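Call:
carry_out(
  deltas="0.5 0 0 0 0 0 0.45; 1 0 0 0 0 0 0.45; 1.5 0 0 0 0 0 0.45; 2 0 0 0 0 0 0.45; 2 0 0 0 0 0 0.45; 2.5 0 0 0 0 0 0.45; 2.5 0 0 0 0 0 0.45; 2.5 0 0 0 0 0 0.45",
)

```text
time: 5.05
tool_pos: [0.6137, -0.0098, 0.0166]
ee_rot: [-3.141, 0.006, 1.215]
wrist_force: [-3.8, -10.2, 3.7]
width: 0.0517
```

```bash
python3 - <<'E'
from h import *
o=robot.get_obs(); p,e=o["tool_pos"],o["ee_rot"]; print(o["time"],p,e,o["width"],w2b(*p[:2]), o["wrist_force"])
E
```

```text
5.05 [ 0.61372859 -0.00980493  0.01658046] [-3.1411885   0.00635176  1.21491318] 0.051655842681191236 [0.04038174 0.03960061] [ -3.79279461 -10.23116132   3.74957859]
```

Call:
carry_out(
  deltas="-9 0 0 0 0 0 0.45; -17 0 0 0 0 0 0.45; -17 0 -20 0 0 0 0.45; -17 0 -50 0 0 0 0.45; -5 -15 -75 0 0 -0.12 0.45; 15 -40 -75 0 0 -0.24 0.45; 35 -65 -75 0 0 -0.36 0.45; 53 -90 -75 0 0 -0.48 0.45",
)

```text
time: 5.72
tool_pos: [0.5486, 0.0763, 0.092]
ee_rot: [3.14, -0.002, 1.701]
wrist_force: [0.3, 0.2, -0.7]
width: 0.0515
```

Call:
carry_out(
  deltas="0 0 0 0 0 -0.12 0.45; 0 0 0 0 0 -0.24 0.45; 0 0 0 0 0 -0.36 0.45; 0 0 0 0 0 -0.48 0.45; 0 0 0 0 0 -0.6 0.45; 0 0 0 0 0 -0.72 0.45; 0 0 0 0 0 -0.84 0.45; 0 0 0 0 0 -0.96 0.45",
)

```text
time: 6.38
tool_pos: [0.5487, 0.0754, 0.0911]
ee_rot: [3.14, -0.001, 2.662]
wrist_force: [0.6, 0.7, -0.1]
width: 0.0519
```

```bash
python3 - <<'E'
from h import *
o=robot.get_obs(); p,e=o["tool_pos"],o["ee_rot"]; print(o["time"],p,e,o["width"],w2b(*p[:2]), o["wrist_force"],o["joint_positions"])
for n in("top","side"):
    s=robot.snapshot(n)
    a=(90,300,170,440) if n=="top" else (90,260,170,400)
    cv2.imwrite(f"pics/{n}5.png",cv2.resize(s["pixels"][a[0]:a[1],a[2]:a[3],::-1],None,fx=2.8,fy=2.8,interpolation=cv2.INTER_CUBIC))
print(delta(p,e,[*b2w(-.050,.096),.018],[np.pi,0,YB+np.pi]))
E
```

```text
6.3833 [0.5487015  0.07539177 0.09105469] [ 3.13978678e+00 -1.17120316e-03  2.66190213e+00] 0.05192648609908931 [-0.05020423  0.0968822 ] [ 0.5585921   0.65009441 -0.05704747] [ 0.03280692  0.14586389  1.53531228  0.00216128  1.46055194 -1.05853576]
(array([-0.4, -1. , 73.1]), array([ 0.002, -0.001, -0.125]))
```

View pics/top5.png

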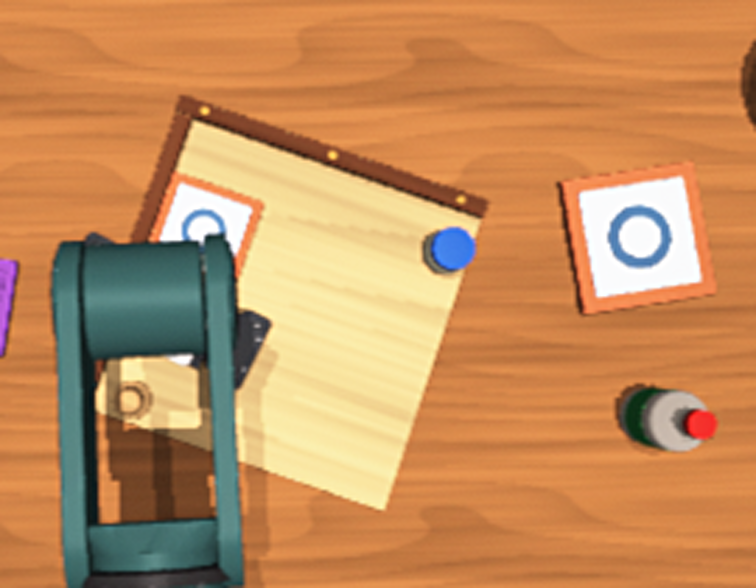

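View pics/side5.png

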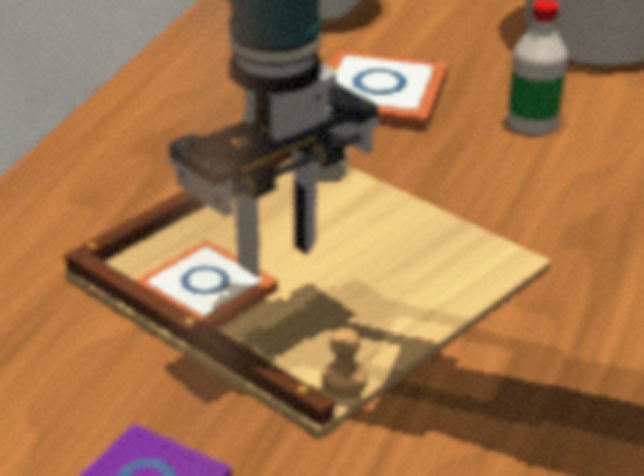

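Call:
carry_out(
  deltas="0 0 15 0 0 -0.08 0.45; 0 0 35 0 0 -0.125 0.45; 0 0 55 0 0 -0.125 0.45; 0 0 66 0 0 -0.125 0.45; 0 0 72 0 0 -0.125 0.45; 0 0 73 0 0 -0.125 0.45; 0 0 73 0 0 -0.125 0.45; 0 0 73 0 0 -0.125 0.45",
)

```text
time: 7.15
tool_pos: [0.5499, 0.0747, 0.0196]
ee_rot: [3.141, 0.002, 2.78]
wrist_force: [-0.4, 0.6, -0.3]
width: 0.0516
```

```bash
python3 - <<'E'
from h import *
o=robot.get_obs(); p,e=o["tool_pos"],o["ee_rot"]; print(o["time"],p,e,o["width"],w2b(*p[:2]), o["wrist_force"])
s=robot.snapshot("side");cv2.imwrite("pics/s6.png",cv2.resize(s["pixels"][90:260,170:400,::-1],None,fx=3,fy=3,interpolation=cv2.INTER_CUBIC))
E
```

```text
7.15 [0.5498722  0.07474577 0.01964032] [3.14066906e+00 1.96042517e-03 2.78017668e+00] 0.05155792173876307 [-0.04888199  0.09668341] [-0.35055246  0.64624937 -0.34060254]
```

View pics/s6.png

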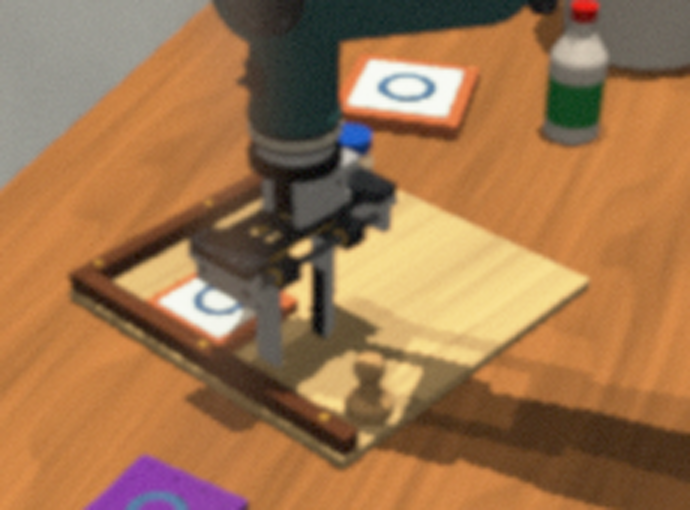

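Call:
carry_out(
  deltas="-4 0 2 0 0 -0.005 0.45; -12 0 2 0 0 -0.005 0.45; -22 0 2 0 0 -0.005 0.45; -32 0 2 0 0 -0.005 0.45; -42 0 2 0 0 -0.005 0.45; -52 0 2 0 0 -0.005 0.45; -62 0 2 0 0 -0.005 0.45; -72 0 2 0 0 -0.005 0.45",
)

```text
time: 7.87
tool_pos: [0.617, 0.049, 0.0165]
ee_rot: [-3.142, -0.001, 2.786]
wrist_force: [-3.3, 1.7, 3.2]
width: 0.0518
```

```bash
python3 - <<'E'
from h import *
o=robot.get_obs(); p,e=o["tool_pos"],o["ee_rot"]; print(o["time"],p,e,o["width"],w2b(*p[:2]), o["wrist_force"])
s=robot.snapshot("side");cv2.imwrite("pics/s7.png",cv2.resize(s["pixels"][90:260,170:400,::-1],None,fx=3,fy=3,interpolation=cv2.INTER_CUBIC))
E
```

```text
7.8667 [0.61695388 0.04901508 0.01649692] [-3.14154373e+00 -9.84440841e-04  2.78575396e+00] 0.051762906277374364 [0.02296065 0.09587407] [-3.26444926  1.66147098  3.18044891]
```

View pics/s7.png

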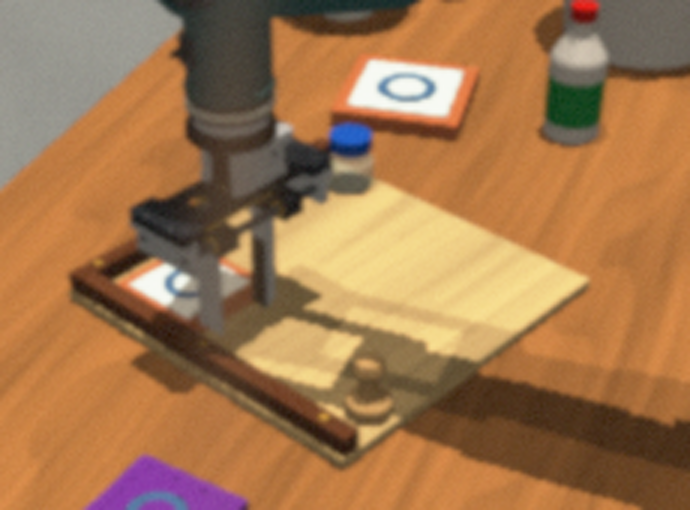

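Call:
carry_out(
  deltas="-6 0 0 0 0 0 0.45; -11 0 0 0 0 0 0.45; -14 0 0 0 0 0 0.45; -16 0 0 0 0 0 0.45; -17 0 0 0 0 0 0.45; -18 0 0 0 0 0 0.45; -18.5 0 0 0 0 0 0.45; -19 0 0 0 0 0 0.45",
)

```text
time: 8.58
tool_pos: [0.634, 0.0426, 0.0163]
ee_rot: [-3.141, -0.0, 2.786]
wrist_force: [-2.5, 0.9, 0.2]
width: 0.0517
```

Call:
carry_out(
  deltas="-0.5 0 0 0 0 0 0.45; -1 0 0 0 0 0 0.45; -1.5 0 0 0 0 0 0.45; -2 0 0 0 0 0 0.45; -2 0 0 0 0 0 0.45; -2.5 0 0 0 0 0 0.45; -2.5 0 0 0 0 0 0.45; -2.5 0 0 0 0 0 0.45",
)

```text
time: 9.25
tool_pos: [0.6353, 0.0421, 0.0163]
ee_rot: [-3.141, -0.003, 2.786]
wrist_force: [-5.6, 1.8, 1.8]
width: 0.0516
```

```bash
python3 - <<'E'
from h import *
o=robot.get_obs(); p,e=o["tool_pos"],o["ee_rot"]; print(o["time"],p,e,o["width"],w2b(*p[:2]), o["wrist_force"])
E
```

```text
9.25 [0.63525985 0.04212315 0.01628988] [-3.14111951e+00 -2.71139176e-03  2.78598824e+00] 0.05155630506906077 [0.04252075 0.09577485] [-5.57627286  1.8050521   1.78256601]
```

Just touching the fence now, so I'll press about 3 mm further.

Call:
carry_out(
  deltas="-0.5 0 0 0 0 0 0.45; -1 0 0 0 0 0 0.45; -1.5 0 0 0 0 0 0.45; -2 0 0 0 0 0 0.45; -2.5 0 0 0 0 0 0.45; -3 0 0 0 0 0 0.45; -3 0 0 0 0 0 0.45; -3 0 0 0 0 0 0.45",
)

```text
time: 9.92
tool_pos: [0.6354, 0.0421, 0.0163]
ee_rot: [-3.14, -0.009, 2.786]
wrist_force: [-11.9, 3.6, 7.3]
width: 0.0518
```

```bash
python3 - <<'E'
from h import *
o=robot.get_obs(); p,e=o["tool_pos"],o["ee_rot"]; print(o["time"],p,e,o["width"],w2b(*p[:2]), o["wrist_force"])
E
```

```text
9.9167 [0.63535016 0.0420754  0.0163178 ] [-3.14045495 -0.00910799  2.78628382] 0.051800962188746906 [0.04262202 0.09576147] [-11.91330799   3.56132145   7.26337477]
```

Call:
carry_out(
  deltas="10 0 0 0 0 0 0.45; 20 0 0 0 0 0 0.45; 25 0 -15 0 0 0 0.45; 25 0 -50 0 0 0 0.45; 25 0 -90 0 0 0 0.45; 60 10 -110 0 0 0 0.45; 100 20 -115 0 0 0 0.45; 140 30 -120 0 0 0 0.45",
)

```text
time: 10.58
tool_pos: [0.5198, 0.1179, 0.1405]
ee_rot: [3.138, 0.007, 2.784]
wrist_force: [0.5, 1.1, 0.1]
width: 0.0518
```

Call:
carry_out(
  deltas="25 30 0 0 0 0 0.45; 45 65 0 0 0 0 0.45; 60 100 0 0 0 0 0.45; 70 140 0 0 0 0 0.45; 80 180 0 0 0 0 0.45; 80 210 0 0 0 0 0.45; 80 210 0 0 0 0 0.45; 80 210 0 0 0 0 0.45",
)

```text
time: 11.25
tool_pos: [0.5171, 0.3436, 0.1372]
ee_rot: [3.141, 0.002, 2.788]
wrist_force: [0.7, 0.7, 0.2]
width: 0.0517
```

```bash
python3 - <<'E'
from h import *
import pickle
o=robot.get_obs(); print(o["time"],o["tool_pos"])
for n in("top","side"):
    s=robot.snapshot(n); pickle.dump(s,open(n+"8.pkl","wb"))
    a=(110,280,185,345) if n=="top" else (100,250,180,380)
    cv2.imwrite(f"pics/{n}8.png",cv2.resize(s["pixels"][a[0]:a[1],a[2]:a[3],::-1],None,fx=3.5,fy=3.5,interpolation=cv2.INTER_CUBIC))
    for t in("tile","jar","stamp","mug","bottle"):
        for d in robot.place_of(s,t)[:3]: 
            w=cam2w(s,d["at"]);print(n,t,round(d["p"],2),w.round(3),w2b(*w[:2]).round(3))
E
```

```text
11.25 [0.5170923  0.343613   0.13720212]
top tile 0.77 [0.692 0.026 0.011] [0.101 0.1  ]
top tile 0.69 [ 0.569  0.296 -0.   ] [-0.108  0.311]
top tile 0.66 [ 0.62  -0.411 -0.004] [ 0.186 -0.334]
top jar 0.69 [ 0.609 -0.205  0.011] [ 0.104 -0.146]
top stamp 0.59 [0.468 0.121 0.011] [-0.142  0.112]
top mug 0.68 [ 0.574  0.452 -0.002] [-0.157  0.459]
top bottle 0.93 [ 0.437 -0.415 -0.004] [ 0.016 -0.402]
top bottle 0.6 [ 0.581  0.45  -0.001] [-0.15  0.46]
side tile 0.84 [0.57  0.295 0.004] [-0.107  0.31 ]
side tile 0.79 [ 0.628 -0.407 -0.004] [ 0.191 -0.328]
side jar 0.79 [ 0.61  -0.205  0.014] [ 0.105 -0.145]
side stamp 0.61 [0.465 0.121 0.011] [-0.145  0.111]
side mug 0.75 [0.576 0.457 0.002] [-0.157  0.464]
side bottle 0.95 [ 0.435 -0.417  0.001] [ 0.014 -0.404]
```

View pics/top8.png

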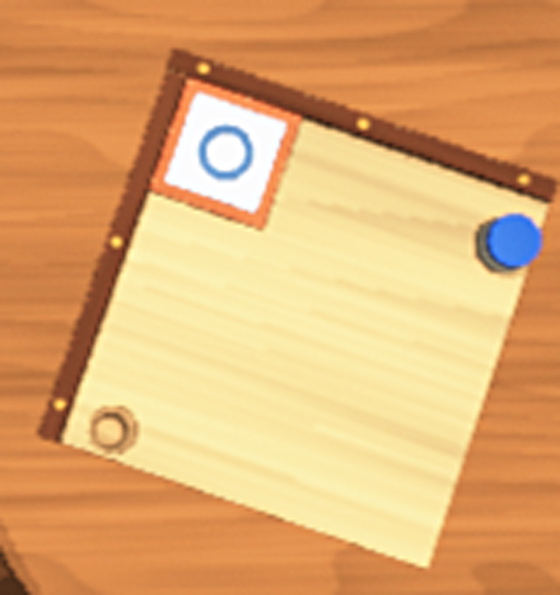

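View pics/side8.png

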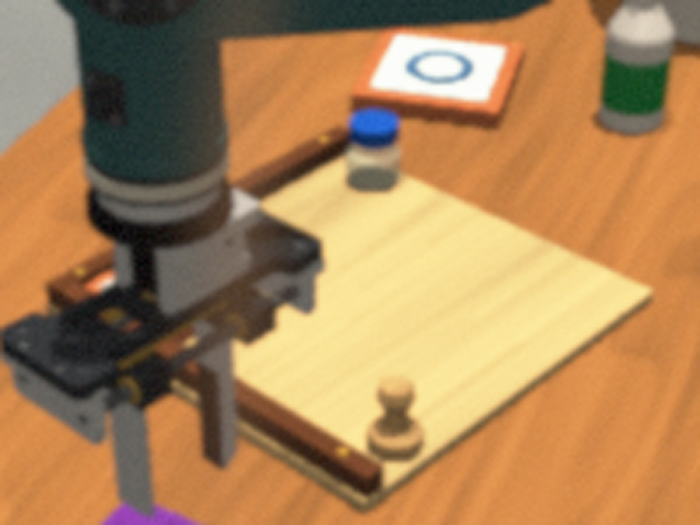

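```bash
python3 - <<'E'
from h import *
import pickle
s=pickle.load(open("top8.pkl","rb")); im=s["pixels"].astype(int)
# white inner square centroid and angle (unoccluded)
box=np.zeros(im.shape[:2],bool); box[125:185,220:285]=1
w=(box&(im[...,2]>200)).astype(np.uint8)
w=cv2.morphologyEx(w,cv2.MORPH_OPEN,np.ones((3,3),np.uint8))
cs,_=cv2.findContours(w,cv2.RETR_EXTERNAL,cv2.CHAIN_APPROX_NONE); c=max(cs,key=cv2.contourArea)
P=np.array([ray(s,u,v,.026)[:2] for u,v in c[:,0]]).astype(np.float32)
r=cv2.minAreaRect(P); print(r, "board coords",w2b(*r[0]).round(4),"rel yaw",np.deg2rad(r[2]-90)-YB, np.deg2rad(r[2])-YB)
cv2.imwrite("pics/z8.png",cv2.resize(s["pixels"][120:185,215:285,::-1],None,fx=8,fy=8,interpolation=cv2.INTER_NEAREST))
E
```

```text
((0.6906490921974182, 0.025412488728761673), (0.08054398745298386, 0.07937293499708176), 69.5074691772461) board coords [0.1003 0.0994] rel yaw -0.002662134923478221 1.5681341918714184
```

View pics/z8.png

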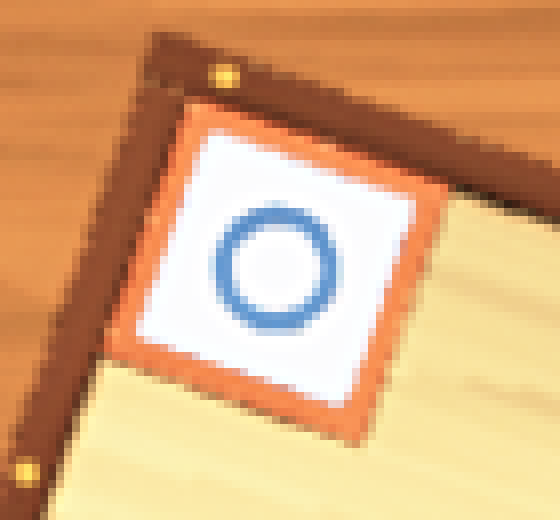

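The top view shows the tile at zoom (275,268), hard against both fences with no light-coloured gap. Measured centre is (100.3, 99.4) mm and relative yaw is -0.003 rad. Handing in.

```bash
python3 - <<'E'
from h import *
print(robot.close_job())
E
```

```text
the job is handed in; nothing more can be done
None
```

I slid the small terracotta tile home into the corner and handed the job in; no verdict was reported. I used two half-open fingertips, pushing first to the +y fence and then along it to the +x fence. Each push stalled against its fence at about 11–12 N. I then lifted the arm clear and handed in at about 11.5 s of the 48 s.

**Tile:** in the last top view it is flush with both fences with no gap showing. The measured centre was (100.3, 99.4) mm, with home at (100, 100), and it was turned -0.003 rad from the fences. My board position is good to about 2 mm. The network put the tile at (101, 100) mm.

**Other objects:** the jar, stamp, mug and bottle were within about 7 mm of where they were first seen, which is about the size of the network's scatter.

**Not confirmed:** in the last side view the gripper hid the tile, so only the top view confirms its final position. The top-view network also gave a second, lower-scored bottle reading, which was really the mug.

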